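# Clamp a large glass slide in the caliper holder

### The arm

A 6-joint arm with a two-finger parallel gripper is mounted at the origin on the work surface. World frame = base frame: x ahead of the robot, y to its left, z up, the work surface at z = 0. Lengths are in m, angles in degrees, forces in N, time in s.
With the tool pointing down it reaches from about 0.4 to 0.825 m from the base axis. Payload 7 kg.
Tool frame: the origin (TCP) lies between the finger pads; the fingertips stand 22 mm ahead of it and the grasp point (between the pads) lies 3 mm ahead of it; z points along the fingers, y is the direction in which the jaws open and shut (so a half turn about z gives the same grasp; the last joint's range is limited). The gripper opens to 88 mm and grips with 3 to 60 N. Pads are 19 mm wide; open, the fingers measure 130 mm over their backs; the gripper's body (78 mm by 193 mm) begins 47 mm behind the grasp point.
Start: joints at [-52.764, 20.546, 0.682, 0, -70.136, -16.507], TCP at [0.239, -0.631, 0.249] pointing down, gripper open.
Joint ranges: [-176.03, 176.03], [-82.01, 121.73], [-58.28, 71.71], [-173.87, 95.51], [-174.79, -0.11], [-173.66, 173.66]. Speed limits (degrees/s): [136.94, 136.94, 172.46, 180, 180, 180].

### API

Orientations are given as [roll, pitch, yaw] about the fixed x, y, z axes, in that order (R = Rz(yaw) Ry(pitch) Rx(roll)).
In Python, from plant import telemetry, cams, r gives the robot as it stands.
- The arm moves only by the tool carry_out, never from a script. Its argument "commands" is one flat list of numbers, 5 for each row, row after row: the shift along the world's x, y, z as a fraction of full scale, then the turn about the world's z as a fraction of full scale, then the gripper's target within -1 to 1 (shut at 1, half-way at 0, fully open at -1). In form: [x, y, z, turn, claw, x, y, z, turn, claw, ...]. A call has 1 to 8 rows; each row shifts and turns the commanded pose from where the row before left it; what a row does not reach is not made up. Full scale, the value 1, is 0.04 m for a shift and 4 degrees for a turn. A row lasts 1/10 s, in which the tool goes at most 50 mm and 8.59 degrees, less where a joint would pass 70% of its speed; a pose out of reach is approached as far as the arm can. A call with a number of a shift or a turn outside -1 to 1 is refused whole. A call with a gripper value outside its range is refused whole. The fingers move at their own pace and stop on an object; "grip_force" is the grip in N (left out, the last holds). Time passes only in rows, so rows that do not move let the fingers close. It gives the time, the measured TCP pose, the force and the opening at its end, in the units of the state.
- telemetry.get_state(): the state, without advancing time (a new reading comes with each control period).
- cams.capture(name): name is "scene" or "top" or "wrist"; returns a dict with "frame" (480x640x3 uint8, red, green, blue), "camera_matrix" (3x3 intrinsics, pixels), "camera_from_world" (4x4, takes a point from world to camera coordinates); the wrist camera has in their place "mount" (4x4, takes a point from camera to tool coordinates, whose origin is the TCP and whose axes are the flange's). Camera axes: x right, y down, z forward; pixel columns grow to the right and rows downward; lengths in m; the calibration is good to about 2 mm. A picture is of the moment at which its call begins: read the wrist's pose just before it. There is no depth.
- r.close_job(): hands the job in, once; it reports no verdict.
The state is a dict: "time_s": time; "joints": joint angles; "qd": joint speeds; "joint_torque": joint torques, N m; "tcp_pos": TCP position; "eef_rot": TCP orientation; "contact_force": force on the tool from outside, world axes, zero at the start; "moment": the same for the moment, N m; "gripper_width": finger opening in m.
Only numpy, scipy, OpenCV 4.12 (cv2) and the standard library are available. Lean on these libraries where they do the work, as an engineer would, in place of code of your own. Each camera call takes 0.05 s, during which the arm holds its last target. There are 200 camera calls.

### The job

Slide the large glass slide along the top of the slide warmer until one end sticks out well past the edge, then pick it up by that overhanging end. Lay it flat across the stage of the slide holder, between the jaws and roughly centred so that both ends stick out, and let go. Then push the sliding jaw up until the slide sits square and snug between both jaws, without squeezing the glass hard, and leave the other things where they are.

Things in the scene. Friction and masses are not known exactly. Their poses are not given: they have to be found in the camera images.
- plate: The larger of the two glass slides on the warmer: clear glass, 50 mm (x) by 120 mm (y, long axis) by 3 mm, white frosted patch on the last 24 mm of its +y end, 37 to 60 g. Origin: centre of its underside, z up. Too thin to grasp over the warmer's top; where it overhangs, fingers can pass down beside its 50 mm width. Either end may overhang and either way round is fine in the holder.
- warmer: Slide warmer, fixed flat box with a plain dark flat top: 200 mm (x) by 220 mm (y) by 60 mm high. Origin: centre of its underside; top at z = 60 mm; the slide can be pushed over either edge, y = +110 or -110 mm. The large slide starts near its middle in y, lengthwise along y within 0.2 rad, on the half nearer the robot (-x). The holder may stand on either side of the warmer.
- small_slide: Bystander: ordinary clear glass slide, 26 (x) by 76 (y) by 2 mm, on the warmer's half farther from the robot (about 70 mm to +x of the warmer's centre). Origin: centre of its underside. Leave it alone.
- holder: Fixed slide holder like a caliper on a foot (150 x 100 x 12 mm, stem 70 x 42 mm). Origin: under the foot, on the stage's mid-line. The dark flat stage has its top at z = 60 mm and spans x = -106 to +60 mm, y = -28 to +28 mm, 12 mm thick; the slide lies across it along y, between the fixed jaw at +x and the sliding jaw on the robot's side.
- fixed_jaw (a point): Middle of the inner (-x) face of the holder's fixed steel jaw, at x = +40 mm, y = 0, z = 67 mm in the holder's frame. The face is 56 mm long (y); the jaw rises 14 mm above the stage. Axes as the holder's.
- jaw (a joint): Travel of the sliding jaw in m along the holder's +x, growing as it closes, 0 to 0.045. Its 56 mm long inner face is at x = -45 mm + travel in the holder's frame: the opening is 85 mm - travel, so it meets the 50 mm slide fully home at 0.035. Starts at 0 to 0.012, stays where left (1.5 N of rubbing), 13.5 mm high, and pushes the loose slide along the stage against the fixed jaw.
- jaw_tab (a point): Middle of the robot-side (-x) face of the sliding jaw's upright thumb tab, 80 mm above the bench. Tab 12 mm thick (x), 34 mm wide (y), top at z = 90 mm; the stage behind it (-x) is free. At travel 0 this face is at x = -85 mm in the holder's frame. Axes as the holder's. Push it along +x, or pinch the tab.
- bottle: Bystander: amber bottle, 62 mm diameter, 140 mm tall, far left of the work. Origin at the centre of its underside. Leave it alone.
- flask: Bystander: conical glass flask, 86 mm diameter, 121 mm tall, far right of the work. Origin at the centre of its underside. Leave it alone.
- rack: Bystander: low white tube rack, 75 x 200 mm, 41 mm tall with its tubes, beyond the work (+x). Origin at the centre of its underside. Leave it alone.
There are look-alikes about, which are no part of the job. Leave any purple look-alike of the holder alone. Leave any green or red look-alike of the plate alone.

How it is judged:
By the outcome, as a careful person would: the job done as asked, in the order asked, and still so for the second after the job is handed in, with the robot touching nothing.
It also fails if it takes over 64 s, if anything falls off the work surface, if the arm or the gripper's body presses on something with over 40 N, if the wrist force passes 120 N, or if a joint passes its speed limit or range.

## Working session

There is one attempt and no reset: what is moved stays moved. The work goes in short steps, Python scripts to look and compute and a tool call to move; the robot and the scene stay as the last step left them, time stands still between calls to the robot, and variables do not carry over. Pictures are saved under pics/ and viewed, about 8 in all and at most 12, crops included, and the job is handed in when it is done.

Besides the shell and the picture viewer there is one more tool, called after "Request:" by a JSON object that holds its "method" and its "body", one argument or row to a line. carry_out: Moves the arm, as the interface text tells. Shift numbers are shares of 0.04 m and turn numbers shares of 4 degrees, none past 1 either way. Its arguments: {"type":"object","properties":{"commands":{"type":"array"},"grip_force":{"type":"number"}},"required":["commands"]}

```bash
ls; mkdir -p pics; cat > h.py <<'E'
import numpy as np, cv2
from plant import telemetry, cams, r
def cap(n,f):
    s=telemetry.get_state(); d=cams.capture(n); cv2.imwrite('pics/'+f,d['frame'][:,:,::-1])
    K=np.array(d['camera_matrix'])
    if n!='wrist': T=np.array(d['camera_from_world'])
    else:
        from scipy.spatial.transform import Rotation as R
        W=np.eye(4); W[:3,:3]=R.from_euler('xyz',s['eef_rot'],degrees=True).as_matrix(); W[:3,3]=s['tcp_pos']
        T=np.linalg.inv(W@np.array(d['mount']))
    np.savez('pics/'+f+'.npz',K=K,T=T,im=d['frame']); return K,T,d['frame']
def load(f): z=np.load('pics/'+f+'.npz'); return z['K'],z['T'],z['im']
def w(K,T,uv,z):
    d=T[:3,:3].T@np.linalg.inv(K)@np.array([uv[0],uv[1],1.]); c=-T[:3,:3].T@T[:3,3]
    return (c+d*(z-c[2])/d[2]).round(4)
def px(K,T,p):
    q=K@(T[:3,:3]@np.array(p)+T[:3,3]); return (q[:2]/q[2]).round(1)
E
python3 - <<'E'
from h import *
print(telemetry.get_state())
for n in('top','scene'):
    K,T,_=cap(n,n+'0.png'); print(n,K.tolist(),(-T[:3,:3].T@T[:3,3]).round(3),T[:3,:3].round(3).tolist())
E
```

```text
pics
{'time_s': 0.0, 'joints': array([-5.27635050e+01,  2.05907378e+01,  6.33693839e-01, -1.86314288e-02,
       -7.01370340e+01, -1.65075621e+01]), 'qd': array([ 0.09067985, -0.07817926, -0.01478364, -0.07135933, -0.02701112,
       -0.00487046]), 'joint_torque': array([-5.42303678e-04, -5.82724357e+01,  2.93059194e+01,  6.99701786e+00,
        7.06247418e-03, -1.53426822e-04]), 'tcp_pos': array([ 0.23872735, -0.63088514,  0.24763462]), 'eef_rot': array([ 1.79904823e+02, -9.94099081e-03, -1.59277404e+02]), 'contact_force': array([ 0.64664483, -0.82625206, -0.45107433]), 'moment': array([-0.02349634,  0.01311114,  0.01469025]), 'gripper_width': 0.0878934798373053}
top [[563.0762456563111, 0.0, 326.93905431289596], [0.0, 563.0762456563111, 233.51521411760825], [0.0, 0.0, 1.0]] [ 0.263 -0.006  1.699] [[0.029, -1.0, 0.006], [-0.981, -0.03, -0.193], [0.194, -0.0, -0.981]]
scene [[497.6410458294039, 0.0, 316.3299109051951], [0.0, 497.6410458294039, 243.85237365482598], [0.0, 0.0, 1.0]] [1.042 0.412 1.13 ] [[-0.654, 0.756, -0.009], [0.654, 0.56, -0.509], [-0.38, -0.339, -0.861]]
```

View pics/top0.png

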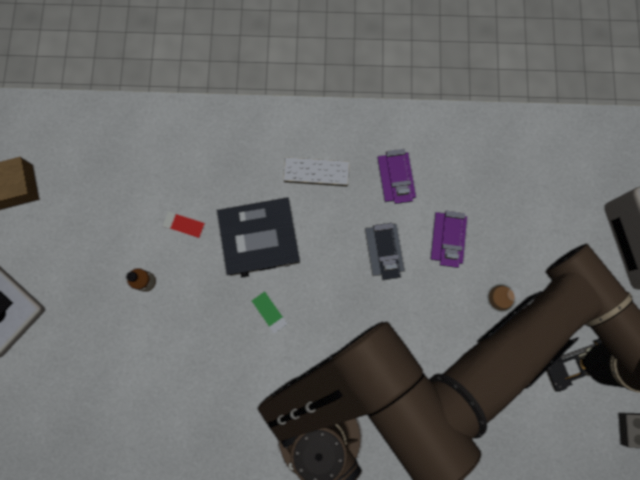

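View pics/scene0.png

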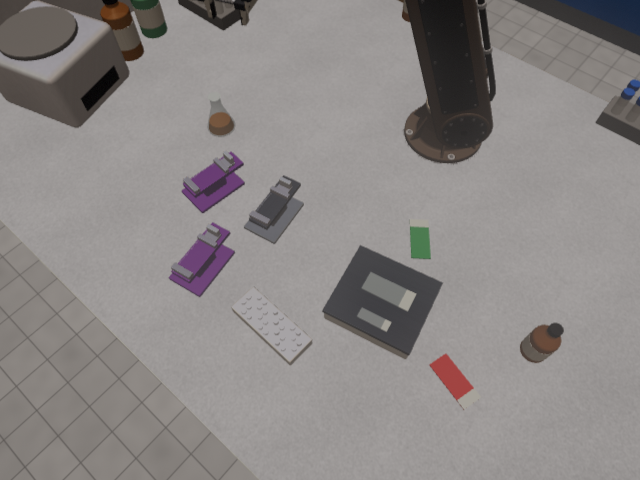

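The top view has +x up and +y left. These could be mistaken for the plate:
- clear large slide with frosted end at (257,241), on the warmer: chosen
- small slide (252,214)
- red (187,226)
- green (267,309)

For the holder:
- grey (386,250): chosen
- purple (397,177) and (450,238)

I'll check the choices in a close crop.

```bash
python3 - <<'E'
from h import *
K,T,im=load('top0.png')
c=im[190:290,210:410][:,:,::-1]; c=cv2.resize(c,None,fx=4,fy=4,interpolation=cv2.INTER_CUBIC)
cv2.imwrite('pics/crop0.png',cv2.convertScaleAbs(c,alpha=1.5))
E
```

```text
(no output)
```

View pics/crop0.png

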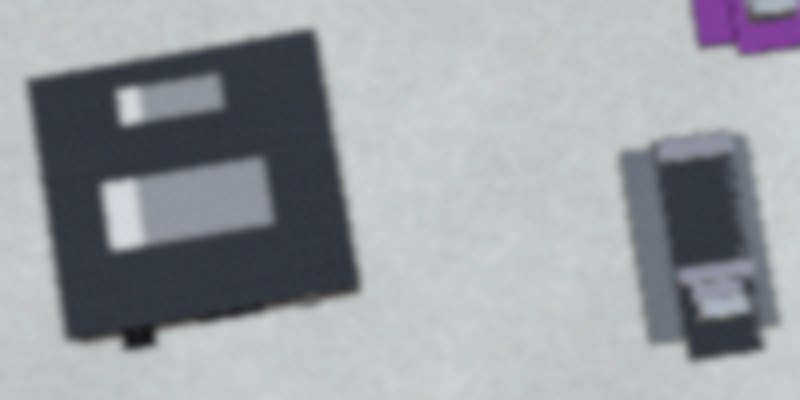

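The crop shows the clear plate with its frosted end to the left (corners about (100,182), (265,156), (275,224), (110,250)). The warmer is under it, and the grey holder is at right with its fixed jaw up (700,147) and its sliding jaw at (715,270).

```bash
python3 - <<'E'
from h import *
K,T,im=load('top0.png')
f=lambda u,v,z:w(K,T,(u/4+210-.375,v/4+190-.375),z)
def show(n,ps,z):
    P=np.array([f(*p,z) for p in ps]); print(n,P[:,:2].tolist(),'c',P.mean(0)[:2].round(4),'len',[round(float(np.linalg.norm(P[i]-P[i-1])),4) for i in range(len(P))])
show('plate',[(100,182),(265,156),(275,224),(110,250)],.062)
show('warmer',[(28,80),(315,30),(358,288),(68,335)],.06)
show('small',[(116,89),(220,75),(226,107),(122,126)],.062)
show('fixedjaw top inner',[(658,163),(735,150)],.074)
show('slidejaw top inner',[(678,268),(755,260)],.0735)
show('stage back',[(690,360),(762,348)],.06)
show('tab top',[(690,287),(742,280),(750,310),(698,318)],.09)
show('foot',[(620,152),(742,135),(778,324),(652,342)],.012)
E
```

```text
plate [[0.5733, 0.2671], [0.5966, 0.1461], [0.5457, 0.1363], [0.5227, 0.2567]] c [0.5596 0.2016] len [0.0517, 0.1232, 0.0518, 0.1226]
warmer [[0.6496, 0.3259], [0.6947, 0.1132], [0.5002, 0.0734], [0.4593, 0.2839]] c [0.576  0.1991] len [0.1949, 0.2174, 0.1985, 0.2144]
small [[0.6442, 0.2595], [0.6573, 0.1825], [0.633, 0.1768], [0.6162, 0.2533]] c [0.6377 0.218 ] len [0.0287, 0.0781, 0.025, 0.0783]
fixedjaw top inner [[0.5977, -0.1445], [0.6092, -0.2012]] c [ 0.6034 -0.1728] len [0.0579, 0.0579]
slidejaw top inner [[0.52, -0.1601], [0.5276, -0.2164]] c [ 0.5238 -0.1882] len [0.0568, 0.0568]
stage back [[0.4544, -0.1709], [0.4648, -0.2235]] c [ 0.4596 -0.1972] len [0.0536, 0.0536]
tab top [[0.5038, -0.1674], [0.51, -0.2049], [0.4883, -0.2108], [0.4814, -0.1734]] c [ 0.4959 -0.1891] len [0.0232, 0.038, 0.0225, 0.038]
foot [[0.6181, -0.1206], [0.6343, -0.2139], [0.4892, -0.2419], [0.4728, -0.147]] c [ 0.5536 -0.1808] len [0.1477, 0.0947, 0.1478, 0.0963]
```

Request:
{"method": "carry_out", "body": {
  "commands": [0.75,0.9,0,1,-1,0.75,0.9,0,1,-1,0.75,0.9,0,1,-1,0.75,0.9,0,1,-1,0.75,0.9,0,1,-1,0.75,0.9,0,1,-1,0.75,0.9,0,1,-1,0.75,0.9,0,1,-1]
}}

```text
time_s: 0.9
tcp_pos: [0.4797, -0.3415, 0.2485]
eef_rot: [180.0, 0.0, -127.1]
contact_force: [1.3, -1.1, 1.2]
gripper_width: 0.088
```

Request:
{"method": "carry_out", "body": {
  "commands": [0.5,0.9,0,1,-1,0.5,0.9,0,1,-1,0.5,0.9,0,1,-1,0.5,0.9,0,1,-1,0,0,0,1,-1,0,0,0,1,-1,0,0,0,1,-1,0,0,0,1,-1]
}}

```text
time_s: 1.7
tcp_pos: [0.5587, -0.1989, 0.2481]
eef_rot: [179.9, 0.0, -95.1]
contact_force: [-0.3, -0.8, -0.3]
gripper_width: 0.0872
```

```bash
python3 - <<'E'
from h import *
s=telemetry.get_state(); print(s['tcp_pos'],s['eef_rot'],s['joints'].round(1))
K,T,_=cap('wrist','w0.png')
print((-T[:3,:3].T@T[:3,3]).round(3),T[2,:3].round(2)); print(px(K,T,(.57,-.18,.06)))
E
```

```text
[ 0.55872431 -0.1989306   0.24808217] [ 1.79945871e+02  8.33498683e-03 -9.50825765e+01] [ -0.7  12.9 -10.   -0.  -67.1  -4.3]
[ 0.552 -0.276  0.384] [ 0.02  0.29 -0.96]
[312.1 240.4]
```

Request:
{"method": "carry_out", "body": {
  "commands": [0,1,0,1,-1,0,1,0,1,-1,0,1,0,1,-1,0,1,0,1,-1,0,1,0,0,-1,0,1,0,0,-1,0,1,0,0,-1,0,1,0,0,-1]
}}

```text
time_s: 2.55
tcp_pos: [0.5585, 0.1223, 0.2485]
eef_rot: [180.0, 0.0, -79.4]
contact_force: [-0.0, -0.2, -0.3]
gripper_width: 0.0874
```

```bash
python3 - <<'E'
from h import *
s=telemetry.get_state(); print(s['tcp_pos'],s['eef_rot'],s['joints'].round(1))
K,T,_=cap('wrist','w1.png')
print(px(K,T,(.56,.2,.06)))
E
```

```text
[0.55848088 0.12227095 0.2484887 ] [ 1.79990414e+02  7.22619790e-04 -7.93559656e+01] [ 31.9  10.9 -12.6  -0.  -66.5 -21.3]
[306.6 294.3]
```

View pics/w0.png

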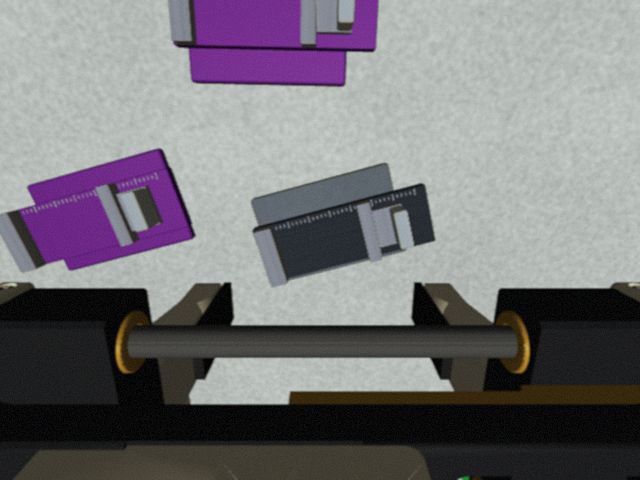

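In w0 the grey holder sits near (340,235), where I predicted it, with -x to the right. The fixed jaw is at (270,257), the sliding jaw at (370,232) and the tab at (400,228).

View pics/w1.png

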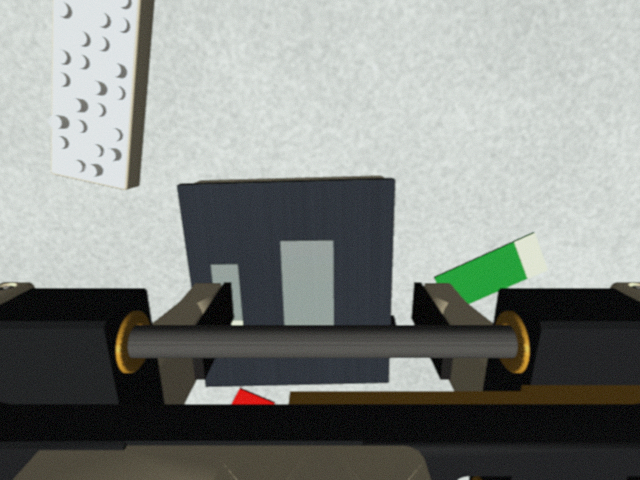

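```bash
python3 - <<'E'
from h import *
K,T,im=load('w0.png')
for n,p,z in [('fix top inner a',(270,229),.074),('fix inner b',(286,283),.074),('slide inner a',(358,206),.0735),('slide inner b',(373,260),.0735),('stage back a',(425,185),.06),('stage back b',(435,240),.06),('tab back a',(403,208),.09),('tab back b',(412,247),.09)]: print(n,w(K,T,p,z))
c=cv2.resize(im[150:300,240:450],None,fx=3.8,fy=3.8,interpolation=cv2.INTER_CUBIC)
cv2.imwrite('pics/c1.png',c[:,:,::-1])
E
```

```text
fix top inner a [ 0.606  -0.1982  0.074 ]
fix inner b [ 0.5979 -0.1445  0.074 ]
slide inner a [ 0.5257 -0.2121  0.0735]
slide inner b [ 0.5149 -0.1601  0.0735]
stage back a [ 0.4627 -0.2232  0.06  ]
stage back b [ 0.4535 -0.17    0.06  ]
tab back a [ 0.4895 -0.2105  0.09  ]
tab back b [ 0.4826 -0.1753  0.09  ]
```

View pics/c1.png

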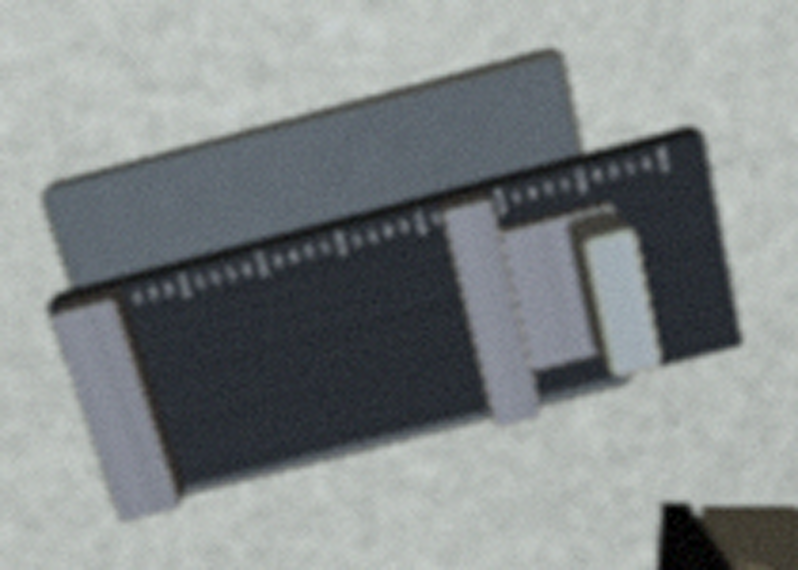

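In c1 the holder's inner faces are sharp: fixed (118,298)-(178,492), sliding (445,206)-(497,420), tab's rear edge (640,232)-(662,365). In w1 the plate's -y end is (281,241)-(333,240) and the warmer's -y edge is (178,184)-(394,179).

```bash
python3 - <<'E'
from h import *
K,T,im=load('w0.png')
f=lambda u,v,z:w(K,T,((u+.5)/3.8+239.5,(v+.5)/3.8+149.5),z)
an=lambda a,b:round(float(np.degrees(np.arctan2(-(a-b)[0],(a-b)[1]))),2)
for n,a,b,z in [('fix',(178,492),(118,298),.074),('slide',(497,420),(445,206),.0735),('stageback',(742,345),(703,130),.06),('tab',(662,365),(640,232),.09),('foot-side',(72,285),(48,185),.012)]:
    A,B=f(*a,z),f(*b,z); print(n,A[:2],B[:2],((A+B)/2)[:2],np.linalg.norm(A-B).round(4),an(A,B))
K,T,im=load('w1.png')
g=lambda u,v,z:w(K,T,(u,v),z)
a,b,c,d=g(281,241,.063),g(333.5,240.5,.063),g(284,325,.063),g(334,325,.063); print('plate',a,b,c,d,np.linalg.norm(a-b),an(c,a),an(d,b))
a,b,c=g(178,184,.06),g(394,179,.06),g(389,381,.06);print('warm',a,b,c,np.linalg.norm(a-b),np.linalg.norm(c-b),an(c,b))
E
```

```text
fix [ 0.597  -0.1485] [ 0.6053 -0.1991] [ 0.60115 -0.1738 ] 0.0513 9.32
slide [ 0.5173 -0.1602] [ 0.5267 -0.2141] [ 0.522   -0.18715] 0.0547 9.89
stageback [ 0.4536 -0.1696] [ 0.463  -0.2243] [ 0.4583  -0.19695] 0.0555 9.75
tab [ 0.4809 -0.1763] [ 0.4854 -0.2078] [ 0.48315 -0.19205] 0.0318 8.13
foot-side [ 0.6284 -0.1885] [ 0.631  -0.2175] [ 0.6297 -0.203 ] 0.0291 5.12
plate [0.5934 0.1487 0.063 ] [0.5447 0.1391 0.063 ] [0.5768 0.2365 0.063 ] [0.5268 0.2271 0.063 ] 0.04963718364291036 10.71 11.5
warm [0.6938 0.1134 0.06  ] [0.5019 0.0728 0.06  ] [0.4546 0.2847 0.06  ] 0.19614782690613727 0.21711494651451338 12.58
```

Request:
{"method": "carry_out", "body": {
  "commands": [-0.09,0.82,0,0.1,0.5,-0.09,0.82,0,0,0.5,-0.09,0.82,0,0,0.5,-0.09,0.82,0,0,0.5,-0.09,0.82,0,0,0.5,0,0,-0.9,0,0.5,0,0,-0.9,0,0.5,0,0,-0.9,0,0.5]
}}

```text
time_s: 3.4
tcp_pos: [0.5406, 0.2849, 0.1393]
eef_rot: [-180.0, 0.0, -78.9]
contact_force: [-0.2, 0.6, -0.0]
gripper_width: 0.0291
```

Request:
{"method": "carry_out", "body": {
  "commands": [0,0,-0.7,0,0.5,0,0,-0.4,0,0.5,0,0,0,0,0.5,0,0,0,0,0.5]
}}

```text
time_s: 3.8
tcp_pos: [0.5411, 0.2847, 0.0967]
eef_rot: [180.0, -0.0, -78.9]
contact_force: [0.0, 0.2, -0.3]
gripper_width: 0.0219
```

```bash
python3 - <<'E'
from h import *
for i in range(2):
    s=telemetry.get_state(); print(s['tcp_pos'],s['eef_rot'],s['contact_force'])
E
```

```text
[0.54113001 0.28469227 0.09674851] [ 1.79986858e+02 -3.06741435e-02 -7.89014041e+01] [ 0.03328986  0.22890038 -0.31498245]
[0.54113001 0.28469227 0.09674851] [ 1.79986858e+02 -3.06741435e-02 -7.89014041e+01] [ 0.03328986  0.22890038 -0.31498245]
```

Request:
{"method": "carry_out", "body": {
  "commands": [0,0,-0.33,0,0.5,0,0,0,0,0.5,0,0,0,0,0.5]
}}

```text
time_s: 4.1
tcp_pos: [0.5409, 0.2847, 0.0837]
eef_rot: [-180.0, 0.0, -78.9]
contact_force: [-1.1, 0.3, 0.5]
gripper_width: 0.0221
```

Request:
{"method": "carry_out", "body": {
  "commands": [0.058,-0.294,0,0,0.5,0.058,-0.294,0,0,0.5,0.058,-0.294,0,0,0.5,0.058,-0.294,0,0,0.5,0,0,0,0,0.5]
}}

```text
time_s: 4.6
tcp_pos: [0.5504, 0.2357, 0.0835]
eef_rot: [180.0, -0.0, -79.0]
contact_force: [0.7, 0.5, -0.3]
gripper_width: 0.0219
```

```bash
python3 - <<'E'
from h import *
K,T,im=cap('wrist','w2.png')
KT,TT,it=cap('top','top2.png')
c=it[190:290,210:410]; c=cv2.resize(c,(640,320),interpolation=cv2.INTER_CUBIC)
o=np.vstack([c,im[150:400]]); cv2.imwrite('pics/m2.png',o[:,:,::-1])
E
```

```text
(no output)
```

View pics/m2.png

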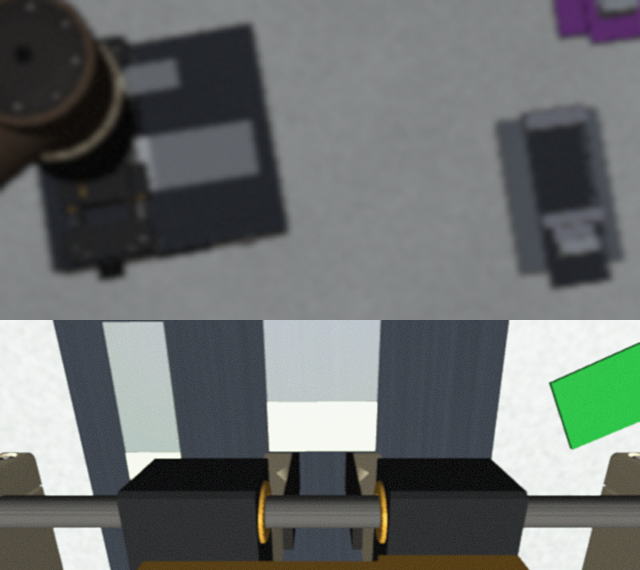

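m2 shows the plate pushed cleanly. Its right end is now at (254,150) in the top crop, about 35 mm further, and both fingertips are on the frosted end at (320,450). I'll keep pushing.

Request:
{"method": "carry_out", "body": {
  "commands": [0.058,-0.294,0,0,0.5,0.058,-0.294,0,0,0.5,0.058,-0.294,0,0,0.5,0.058,-0.294,0,0,0.5,0.058,-0.294,0,0,0.5,0.024,-0.123,0,0,0.5,0,0,0,0,0.5]
}}

```text
time_s: 5.4
tcp_pos: [0.5629, 0.173, 0.0834]
eef_rot: [180.0, -0.0, -78.9]
contact_force: [0.9, -0.1, 0.3]
gripper_width: 0.0214
```

```bash
python3 - <<'E'
from h import *
print(telemetry.get_state()['tcp_pos'])
K,T,im=cap('top','top3.png')
g=cv2.cvtColor(im,cv2.COLOR_RGB2GRAY)
c=im[195:275,240:340]; c=cv2.resize(c,None,fx=7,fy=7,interpolation=cv2.INTER_CUBIC); cv2.imwrite('pics/m3.png',cv2.convertScaleAbs(c[:,:,::-1],alpha=1.3))
E
```

```text
[0.56285509 0.17297342 0.08335665]
```

View pics/m3.png

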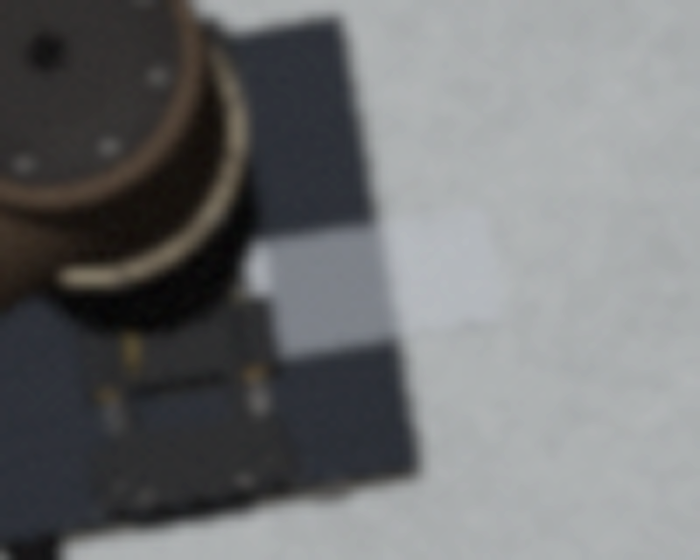

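The plate now overhangs the warmer's edge: end corners at (488,205) and (505,322), edge at (376,217)-(396,338).

```bash
python3 - <<'E'
from h import *
K,T,im=load('top3.png')
f=lambda u,v,z:w(K,T,((u+.5)/7+239.5,(v+.5)/7+194.5),z)
a,b=f(488,205,.062),f(505,322,.062); c,d=f(376,217,.062),f(396,338,.062)
print(a,b,np.linalg.norm(a-b),(a+b)/2, 'edge',c,d, 'over',np.linalg.norm((a+b-c-d)/2), np.degrees(np.arctan2(*(a-b)[1::-1])))
u=np.array([.192,-.981]); t=np.array([.5629,.173]); print('from tcp: +y end',t+u*.0095,'-y end',t+u*.1295)
E
```

```text
[0.6141 0.0475 0.062 ] [0.5638 0.0386 0.062 ] 0.0510813077358049 [0.58895 0.04305 0.062  ] edge [0.6074 0.0948 0.062 ] [0.5556 0.0843 0.062 ] over 0.047093019652598184 10.03397017367231
from tcp: +y end [0.564724  0.1636805] -y end [0.587764  0.0459605]
```

Request:
{"method": "carry_out", "body": {
  "commands": [-0.048,0.245,0,0,0.5,0,0,0.9,0,0,0,0,0.9,0,-1,0,0,0.95,0,-1,0.15,-0.77,0,0,-1,0.15,-0.77,0,0,-1,0.15,-0.77,0,0,-1,0.153,-0.768,0,0,-1]
}}

```text
time_s: 6.25
tcp_pos: [0.5851, 0.0608, 0.1936]
eef_rot: [-180.0, 0.0, -78.8]
contact_force: [-0.1, 0.1, -0.1]
gripper_width: 0.0725
```

Request:
{"method": "carry_out", "body": {
  "commands": [0,0,-0.7,0,-1,0,0,-0.8,0,-1,0,0,-0.8,0,-1,0,0,-0.6,0,-1,0,0,-0.3,0,-1,0,0,0,0,-1,0,0,0,0,-1]
}}

```text
time_s: 6.95
tcp_pos: [0.5856, 0.0613, 0.0662]
eef_rot: [-179.9, -0.0, -78.8]
contact_force: [0.7, 0.3, 0.4]
gripper_width: 0.0881
```

```bash
python3 - <<'E'
from h import *
print(telemetry.get_state()['tcp_pos'])
K,T,im=cap('wrist','w4.png')
KT,TT,it=cap('scene','s4.png')
u,v=px(KT,TT,(.588,.06,.06)).astype(int); print(u,v)
c=cv2.resize(it[v-50:v+50,u-90:u+90],(630,350),interpolation=cv2.INTER_CUBIC)
o=np.vstack([c,im[100:350,5:635]]); cv2.imwrite('pics/m4.png',o[:,:,::-1])
E
```

```text
[0.58562092 0.0613405  0.0661749 ]
332 264
```

View pics/m4.png

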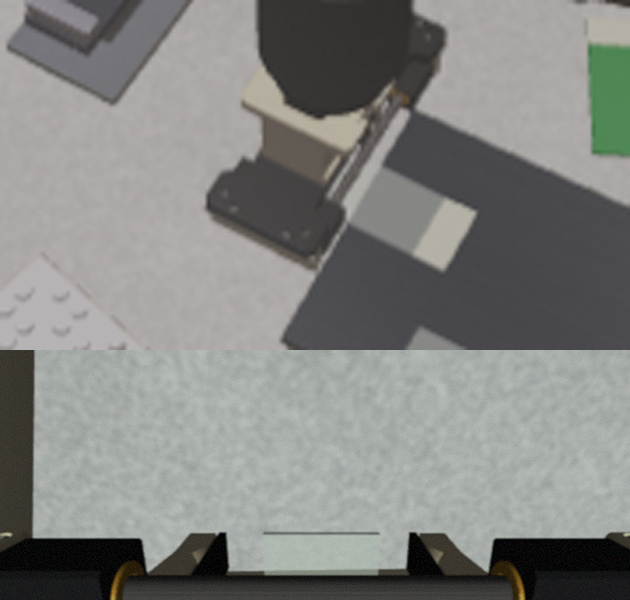

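m4 shows the plate's overhanging end between the open fingers: edge at (263-379,532), fingers at about 227 and 409. I'll lower 1.5 mm and close.

Request:
{"method": "carry_out", "body": {
  "commands": [0,0,-0.04,0,-1,0,0,0,0,0.2,0,0,0,0,1,0,0,0,0,1,0,0,0,0,1,0,0,0,0,1,0,0,0,0,1,0,0,0,0,1],
  "grip_force": 22
}}

```text
time_s: 7.85
tcp_pos: [0.5849, 0.0606, 0.0637]
eef_rot: [180.0, -0.0, -78.9]
contact_force: [-0.6, 0.0, 0.6]
gripper_width: 0.0493
```

```bash
python3 - <<'E'
from h import *
K,T,im=load('w4.png')
print(w(K,T,(268,282),.063),w(K,T,(384,282),.063)); s=telemetry.get_state();print(s['tcp_pos'],s['eef_rot'],s['gripper_width'])
E
```

```text
[0.612  0.0486 0.063 ] [0.5638 0.0391 0.063 ]
[0.58493373 0.06059268 0.06373153] [ 1.79994960e+02 -2.61405341e-03 -7.88721357e+01] 0.04929641249974367
```

Request:
{"method": "carry_out", "body": {
  "commands": [0,0,0.2,0,1,0,0,0.4,0,1,0,0,0.6,0,1,0,0,0.6,0,1,0,0,0.5,0,1,0,0,0.2,0,1,0,0,0,0,1]
}}

```text
time_s: 8.55
tcp_pos: [0.5855, 0.0609, 0.1651]
eef_rot: [-179.9, 0.0, -78.9]
contact_force: [-0.3, 1.0, -1.6]
gripper_width: 0.0486
```

Request:
{"method": "carry_out", "body": {
  "commands": [-0.02,-0.38,0,-0.33,1,-0.04,-0.75,0,0,1,-0.04,-0.75,0,0,1,-0.04,-0.75,0,0,1,-0.04,-0.75,0,0,1,-0.04,-0.75,0,0,1,-0.04,-0.75,0,0,1,-0.04,-0.75,0,0,1]
}}

```text
time_s: 9.35
tcp_pos: [0.5716, -0.1664, 0.1622]
eef_rot: [179.9, 0.0, -80.3]
contact_force: [-0.1, 0.2, 0.2]
gripper_width: 0.0492
```

Request:
{"method": "carry_out", "body": {
  "commands": [-0.04,-0.75,0,0,1,-0.04,-0.5,0,0,1,0,-0.2,0,0,1,0,0,0,0,1,0,0,0,0,1]
}}

```text
time_s: 9.85
tcp_pos: [0.5693, -0.2223, 0.163]
eef_rot: [179.9, 0.0, -80.2]
contact_force: [-0.4, 0.5, -0.1]
gripper_width: 0.0493
```

```bash
python3 - <<'E'
from h import *
s=telemetry.get_state();print(s['tcp_pos'],s['eef_rot'],s['gripper_width'])
KT,TT,it=cap('scene','s5.png'); K,T,im=cap('top','t5.png')
u,v=px(KT,TT,(.565,-.18,.1)).astype(int); print(u,v)
c=cv2.resize(it[v-50:v+50,u-80:u+80],(640,400),interpolation=cv2.INTER_CUBIC)
u,v=px(K,T,(.555,-.17,.1)).astype(int)
d=cv2.resize(im[v-32:v+18,u-48:u+32],(640,400)[:2] and (320,200),interpolation=cv2.INTER_CUBIC)
o=np.vstack([c,np.hstack([d,np.zeros_like(d)])]); cv2.imwrite('pics/m5.png',o[:,:,::-1])
E
```

```text
[ 0.5693396  -0.22232148  0.1630368 ] [ 1.79940542e+02  2.77942685e-02 -8.02270877e+01] 0.049293093571226874
266 197
```

View pics/m5.png

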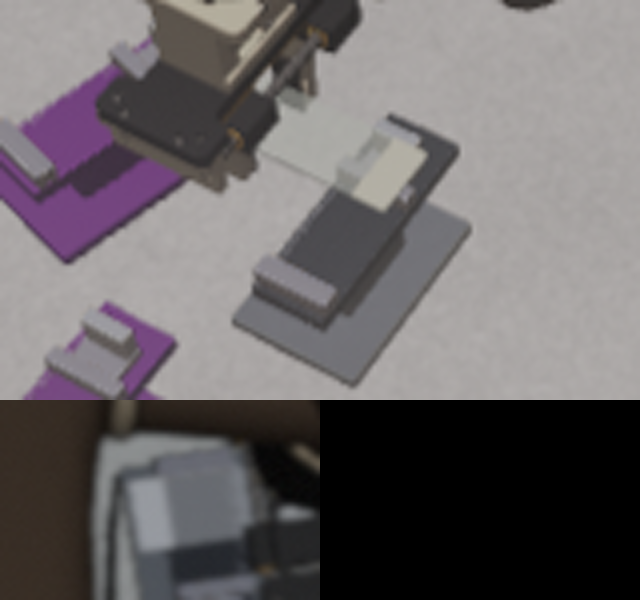

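m5 shows the plate held level above the grey holder, frosted end at (427,155)-(388,212). I'll check that against the expected position and then lower.

```bash
python3 - <<'E'
from h import *
K,T,im=load('s5.png')
f=lambda u,v,z:w(K,T,((u+.5)/4+185.5,(v+.5)/4+146.5),z)
for z in(.157,.161):
    a,b=f(427,155,z),f(388,212,z); print(z,a,b,(a+b)/2,np.linalg.norm(a-b))
# fixed jaw top corners
print(f(273,257,.074),f(338,292,.074))
E
```

```text
0.157 [ 0.5244 -0.1243  0.157 ] [ 0.5713 -0.1133  0.157 ] [ 0.54785 -0.1188   0.157  ] 0.048172710116828645
0.161 [ 0.5266 -0.1221  0.161 ] [ 0.5732 -0.1112  0.161 ] [ 0.5499  -0.11665  0.161  ] 0.04785781022988837
[ 0.6052 -0.1902  0.074 ] [ 0.5975 -0.1399  0.074 ]
```

Request:
{"method": "carry_out", "body": {
  "commands": [0,0,-0.6,0,1,0,0,-0.7,0,1,0,0,-0.5,0,1,0,0,-0.2,0,1,0,0,0,0,1,0,0,0,0,1]
}}

```text
time_s: 10.55
tcp_pos: [0.5705, -0.2223, 0.0847]
eef_rot: [-179.9, -0.0, -80.1]
contact_force: [0.4, -0.3, -0.6]
gripper_width: 0.0494
```

Request:
{"method": "carry_out", "body": {
  "commands": [0,0,-0.25,0,1,0,0,-0.15,0,1,0,0,-0.08,0,1,0,0,0,0,1,0,0,0,0,1]
}}

```text
time_s: 11.05
tcp_pos: [0.5697, -0.2226, 0.0646]
eef_rot: [180.0, -0.0, -80.2]
contact_force: [0.0, -0.5, -1.8]
gripper_width: 0.049
```

Request:
{"method": "carry_out", "body": {
  "commands": [0,0,-0.015,0,1,0,0,0,0,1]
}}

```text
time_s: 11.25
tcp_pos: [0.5698, -0.2226, 0.0641]
eef_rot: [-180.0, -0.0, -80.2]
contact_force: [1.1, 0.0, -1.0]
gripper_width: 0.0495
```

Request:
{"method": "carry_out", "body": {
  "commands": [0,0,0,0,-0.3,0,0,0,0,-0.6,0,0,0,0,-1,0,0,0,0,-1,0,0,0,0,-1]
}}

```text
time_s: 11.75
tcp_pos: [0.5698, -0.2226, 0.064]
eef_rot: [-180.0, -0.0, -80.2]
contact_force: [-0.1, -0.9, -0.0]
gripper_width: 0.0833
```

Request:
{"method": "carry_out", "body": {
  "commands": [0,0,0.2,0,-1,0,0,0.6,0,-1,0,0,0.8,0,-1,0,0,0.9,0,-1,0,0,0.5,0,-1,0,0,0,0,-1]
}}

```text
time_s: 12.35
tcp_pos: [0.5717, -0.223, 0.1885]
eef_rot: [-179.6, -0.1, -80.2]
contact_force: [0.5, 0.2, 0.6]
gripper_width: 0.0878
```

```bash
python3 - <<'E'
from h import *
s=telemetry.get_state();print(s['tcp_pos'])
K,T,im=cap('wrist','w6.png')
u,v=px(K,T,(.55,-.185,.065)).astype(int); v0=max(0,v-75);u0=u-105; print(u0,v0)
cv2.imwrite('pics/m6.png',cv2.resize(im[v0:v0+150,u0:u0+210],None,fx=3.8,fy=3.8,interpolation=cv2.INTER_CUBIC)[:,:,::-1])
E
```

```text
[ 0.57165951 -0.22302821  0.18853377]
237 215
```

View pics/m6.png

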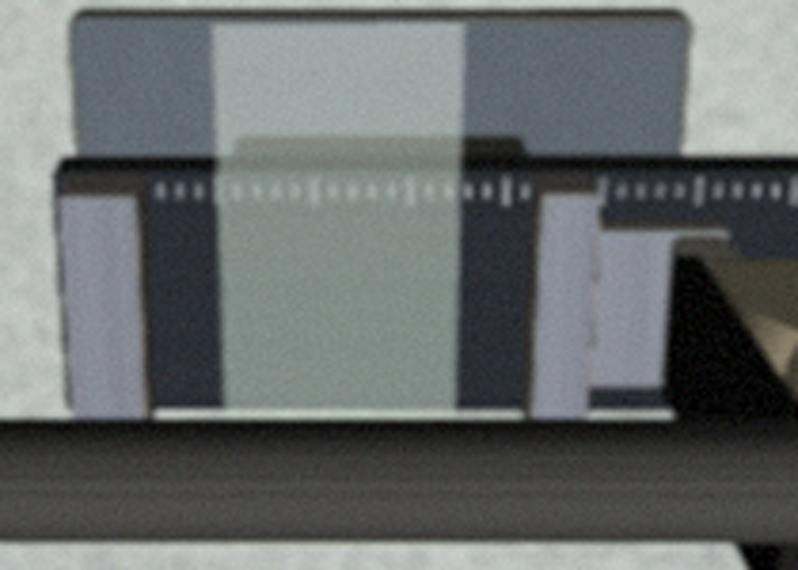

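m6 shows the plate flat across the stage, parallel to the jaws, with about 15 mm of space each side. Its -y end (213-465,22) is well past the stage edge (row 160). Next I go behind the tab with the fingers closed.

Request:
{"method": "carry_out", "body": {
  "commands": [-0.766,0.14,0,0,0.5,-0.766,0.14,0,0,1,-0.766,0.14,0,0,1,-0.766,0.14,0,0,1,0,0,0,0,1,0,0,0,0,1,0,0,0,0,1,0,0,0,0,1],
  "grip_force": 10
}}

```text
time_s: 13.2
tcp_pos: [0.4478, -0.2003, 0.1836]
eef_rot: [180.0, 0.0, -80.2]
contact_force: [0.8, -0.2, -0.0]
gripper_width: 0.0295
```

Request:
{"method": "carry_out", "body": {
  "commands": [0,0,-0.6,0,1,0,0,-0.8,0,1,0,0,-0.7,0,1,0,0,-0.36,0,1,0,0,0,0,1,0,0,0,0,1]
}}

```text
time_s: 13.8
tcp_pos: [0.4475, -0.2003, 0.0855]
eef_rot: [179.9, 0.0, -80.2]
contact_force: [-0.6, 0.9, 0.4]
gripper_width: 0.0003
```

Request:
{"method": "carry_out", "body": {
  "commands": [0.148,0.0255,0.05,0,1,0.148,0.0255,0,0,1,0.148,0.0255,0,0,1,0,0,0,0,1]
}}

```text
time_s: 14.2
tcp_pos: [0.4662, -0.197, 0.088]
eef_rot: [-179.9, -0.0, -80.2]
contact_force: [0.2, -0.3, 0.4]
gripper_width: 0.0007
```

Request:
{"method": "carry_out", "body": {
  "commands": [0.148,0.0255,0,0,1,0.148,0.0255,0,0,1,0.074,0.0128,0,0,1,0,0,0,0,1]
}}

```text
time_s: 14.6
tcp_pos: [0.4803, -0.1945, 0.0875]
eef_rot: [-180.0, -0.0, -80.2]
contact_force: [-0.1, -0.3, -0.4]
gripper_width: 0.0007
```

```bash
python3 - <<'E'
from h import *
s=telemetry.get_state();print(s['tcp_pos'],s['contact_force'])
K,T,im=cap('wrist','w7.png'); KT,TT,it=cap('scene','s7.png')
u,v=px(KT,TT,(.55,-.18,.06)).astype(int); print(u,v)
c=cv2.resize(it[v-40:v+40,u-60:u+60],(600,400),interpolation=cv2.INTER_CUBIC)
o=np.vstack([c,cv2.resize(im[120:340,100:540],(600,200)[:2] and (400,200))[:, :] if 0 else cv2.copyMakeBorder(im[140:340],0,0,0,0,0)[:,20:620]]); cv2.imwrite('pics/m7.png',o[:,:,::-1])
E
```

```text
[ 0.48030827 -0.19445134  0.08747676] [-0.06302131 -0.30087462 -0.36427219]
272 202
```

View pics/m7.png

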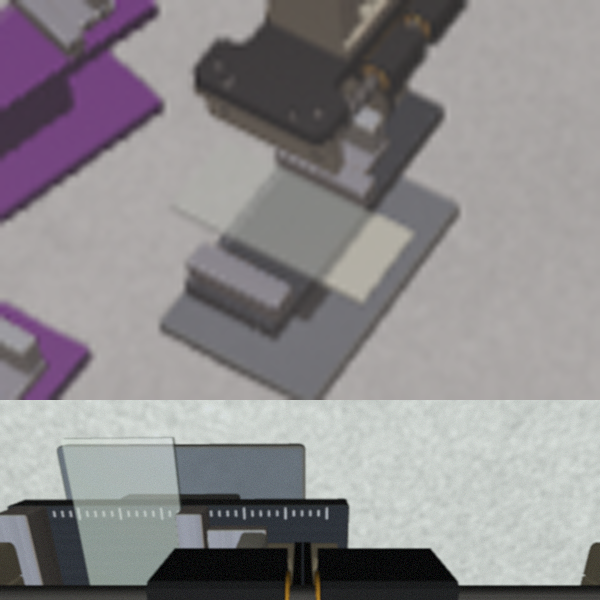

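m7 shows the sliding jaw just reaching the plate's near edge and the plate still flat and square, with a gap left to the fixed jaw (right of (45,520)). About 12 mm of travel remains, so I continue slowly and watch the force.

Request:
{"method": "carry_out", "body": {
  "commands": [0.0616,0.0106,0,0,1,0.0616,0.0106,0,0,1,0.0616,0.0106,0,0,1,0.037,0.0064,0,0,1,0,0,0,0,1]
}}

```text
time_s: 15.2
tcp_pos: [0.4888, -0.193, 0.0875]
eef_rot: [-180.0, 0.0, -80.2]
contact_force: [-0.2, 0.4, -0.8]
gripper_width: 0.0002
```

Request:
{"method": "carry_out", "body": {
  "commands": [0.0185,0.0032,0,0,1,0,0,0,0,1]
}}

```text
time_s: 15.4
tcp_pos: [0.4893, -0.1929, 0.0875]
eef_rot: [180.0, 0.0, -80.2]
contact_force: [-1.7, 0.2, -0.2]
gripper_width: 0.0003
```

```bash
python3 - <<'E'
from h import *
s=telemetry.get_state();print(s['tcp_pos'],s['contact_force'],s['joint_torque'].round(2))
K,T,im=cap('wrist','w8.png')
# look at brightness profile along rows through plate overhang region / jaws
for v in (262,270,280,290): print(v,im[v,20:260:3].mean(-1).astype(int).tolist())
E
```

```text
[ 0.48930199 -0.19288773  0.08749321] [-1.66194662  0.24704994 -0.2161856 ] [ 2.200e-01 -4.487e+01  2.282e+01  5.420e+00  5.400e-01 -1.000e-02]
262 [194, 199, 194, 199, 187, 151, 153, 157, 155, 156, 150, 148, 151, 156, 156, 147, 89, 52, 50, 45, 49, 43, 47, 51, 50, 57, 59, 153, 146, 145, 147, 149, 143, 147, 148, 149, 149, 148, 145, 147, 149, 146, 148, 145, 149, 149, 148, 148, 148, 142, 147, 151, 144, 149, 148, 148, 148, 147, 143, 148, 160, 161, 158, 157, 160, 148, 148, 124, 44, 48, 51, 44, 52, 46, 46, 53, 48, 47, 46, 53]
270 [199, 201, 199, 203, 201, 167, 152, 153, 158, 153, 152, 155, 146, 151, 158, 149, 138, 54, 49, 47, 49, 44, 45, 48, 54, 53, 52, 116, 152, 145, 145, 147, 146, 146, 151, 146, 149, 148, 149, 150, 148, 152, 148, 146, 147, 146, 152, 146, 144, 148, 149, 152, 148, 148, 153, 150, 151, 148, 147, 143, 158, 161, 161, 160, 158, 152, 152, 136, 54, 74, 119, 124, 124, 120, 122, 128, 122, 127, 131, 128]
280 [200, 209, 208, 207, 200, 196, 159, 153, 156, 162, 158, 150, 147, 147, 151, 155, 150, 121, 48, 49, 49, 51, 45, 43, 43, 51, 53, 53, 138, 144, 149, 147, 147, 148, 148, 148, 150, 152, 150, 147, 149, 148, 147, 149, 150, 150, 150, 148, 149, 150, 147, 151, 152, 148, 143, 152, 149, 145, 149, 147, 156, 161, 163, 159, 155, 157, 155, 145, 82, 65, 159, 155, 158, 160, 158, 158, 148, 153, 160, 158]
290 [56, 58, 58, 55, 54, 97, 200, 154, 148, 153, 154, 154, 151, 149, 149, 155, 157, 143, 97, 53, 52, 47, 49, 45, 44, 50, 55, 53, 82, 149, 150, 148, 152, 150, 146, 148, 148, 153, 150, 146, 147, 150, 149, 147, 152, 153, 145, 152, 147, 146, 146, 149, 149, 150, 147, 149, 150, 138, 22, 8, 8, 17, 7, 6, 8, 5, 1, 12, 1, 9, 4, 10, 3, 13, 5, 5, 5, 12, 7, 8]
```

```bash
cat > gap.py <<'E'
from h import *
import sys
K,T,im=load(sys.argv[1]); O=np.array([.5626,-.1803]);a=np.radians(9.8);X=np.array([np.cos(a),np.sin(a)]);Y=np.array([-X[1],X[0]])
hc=lambda u,v,z:(lambda p:(round(float(p@X)*1e3,1),round(float(p@Y)*1e3,1)))(w(K,T,(u,v),z)[:2]-O)
for s in sys.argv[2:]:
    u,v,z=map(float,s.split(',')); print(s,hc(u,v,z))
E
python3 gap.py w8.png 70.5,270,.074 101,270,.063 198,270,.063 199,270,.0735 73,280,.074 104,280,.063 77,290,.074 106,290,.063; python3 gap.py w0.png 271,228.5,.074 286.6,279.6,.074
```

```text
70.5,270,.074 (39.3, -18.9)
101,270,.063 (32.9, -14.5)
198,270,.063 (-14.0, -14.5)
199,270,.0735 (-18.3, -18.7)
73,280,.074 (39.1, -14.1)
104,280,.063 (32.4, -9.3)
77,290,.074 (38.3, -9.1)
106,290,.063 (32.3, -4.1)
271,228.5,.074 (38.8, -25.3)
286.6,279.6,.074 (39.3, 26.1)
```

Request:
{"method": "carry_out", "body": {
  "commands": [0.0308,0.0053,0,0,1,0.0308,0.0053,0,0,1,0.0308,0.0053,0,0,1,0.0246,0.0042,0,0,1,0,0,0,0,1]
}}

```text
time_s: 15.95
tcp_pos: [0.4942, -0.192, 0.0875]
eef_rot: [-180.0, -0.0, -80.2]
contact_force: [-1.6, 0.3, -0.9]
gripper_width: 0.0005
```

Request:
{"method": "carry_out", "body": {
  "commands": [0.0123,0.0021,0,0,1,0,0,0,0,1]
}}

```text
time_s: 16.15
tcp_pos: [0.4946, -0.192, 0.0876]
eef_rot: [-180.0, -0.0, -80.2]
contact_force: [-2.0, -0.4, -0.9]
gripper_width: 0.0008
```

```bash
cat > look.py <<'E'
from h import *
import sys
s=telemetry.get_state();print(s['tcp_pos'],s['contact_force'])
K,T,im=cap('wrist',sys.argv[1])
for v in (265,270,280): print(v,im[v,20:240:2].mean(-1).astype(int).tolist())
E
python3 look.py w9.png
```

```text
[ 0.49455957 -0.19200109  0.08757804] [-1.97728166 -0.38140696 -0.88399874]
265 [205, 209, 207, 199, 193, 203, 199, 194, 200, 203, 201, 199, 200, 164, 151, 151, 154, 159, 156, 159, 156, 152, 150, 152, 151, 157, 159, 152, 148, 147, 113, 59, 51, 41, 50, 48, 53, 44, 45, 45, 106, 148, 148, 142, 149, 149, 150, 149, 148, 150, 145, 146, 149, 145, 147, 150, 152, 148, 148, 151, 147, 151, 152, 148, 150, 151, 147, 150, 148, 150, 150, 148, 150, 144, 150, 155, 150, 154, 151, 151, 150, 148, 150, 150, 151, 145, 148, 148, 154, 154, 158, 160, 160, 158, 159, 156, 155, 164, 156, 150, 147, 112, 51, 46, 43, 53, 50, 54, 55, 50]
270 [206, 207, 202, 199, 201, 205, 203, 198, 204, 204, 201, 198, 206, 192, 158, 150, 152, 156, 159, 152, 157, 157, 148, 147, 146, 155, 158, 153, 152, 151, 135, 80, 47, 52, 43, 50, 48, 49, 49, 46, 67, 143, 151, 148, 149, 148, 150, 153, 148, 146, 150, 153, 149, 153, 151, 148, 150, 147, 147, 150, 152, 148, 153, 150, 150, 149, 149, 152, 149, 151, 148, 148, 149, 147, 149, 151, 151, 149, 150, 151, 150, 149, 149, 152, 152, 151, 145, 153, 147, 147, 156, 160, 158, 160, 160, 158, 157, 162, 154, 152, 149, 121, 55, 56, 107, 121, 120, 120, 117, 116]
280 [204, 199, 202, 202, 203, 206, 208, 207, 206, 202, 201, 202, 199, 195, 187, 156, 151, 150, 160, 157, 158, 155, 157, 152, 148, 153, 148, 157, 152, 152, 152, 143, 87, 48, 49, 50, 53, 49, 52, 46, 40, 69, 145, 146, 148, 143, 150, 148, 146, 152, 153, 152, 149, 148, 147, 149, 147, 148, 146, 148, 148, 149, 149, 151, 147, 149, 151, 148, 149, 148, 154, 151, 148, 149, 147, 148, 153, 151, 152, 148, 148, 152, 149, 156, 150, 148, 144, 150, 148, 149, 154, 156, 160, 165, 158, 159, 157, 153, 159, 155, 150, 144, 87, 47, 112, 162, 161, 164, 161, 157]
```

```bash
python3 gap.py w9.png 82,270,.074 101,270,.063  199.5,270,.0735 ; python3 gap.py w9.png 84,280,.074 103,280,.063 200,280,.0735; python3 - <<'E'
from h import *
K,T,im=load('w9.png'); K=K
# pixel col in row 270 of a z=.063 edge at holder x=39.2
O=np.array([.5626,-.1803]);a=np.radians(9.8);X=np.array([np.cos(a),np.sin(a)]);Y=np.array([-X[1],X[0]])
for x in (.034,.0365,.0392): print(x,[px(K,T,(*(O+X*x+Y*y),.063)) for y in(-.0145,-.01)])
E
```

```text
82,270,.074 (39.5, -18.9)
101,270,.063 (38.3, -14.5)
199.5,270,.0735 (-13.2, -18.6)
84,280,.074 (39.6, -14.0)
103,280,.063 (38.3, -9.3)
200,280,.0735 (-12.9, -13.8)
0.034 [array([109.9, 270. ]), array([111.5, 278.7])]
0.0365 [array([104.7, 270. ]), array([106.3, 278.7])]
0.0392 [array([ 99.1, 270. ]), array([100.8, 278.7])]
```

Request:
{"method": "carry_out", "body": {
  "commands": [0.0148,0.0026,0,0,1,0,0,0,0,1]
}}

```text
time_s: 16.4
tcp_pos: [0.4951, -0.1919, 0.0876]
eef_rot: [-180.0, -0.0, -80.2]
contact_force: [-1.5, 0.0, -0.2]
gripper_width: 0.0002
```

Request:
{"method": "carry_out", "body": {
  "commands": [0.0099,0.0017,0,0,1,0,0,0,0,1]
}}

```text
time_s: 16.6
tcp_pos: [0.4955, -0.1918, 0.0876]
eef_rot: [-180.0, -0.0, -80.2]
contact_force: [-1.7, -0.1, -1.2]
gripper_width: 0.0007
```

Request:
{"method": "carry_out", "body": {
  "commands": [0.0074,0.0013,0,0,1,0,0,0,0,1]
}}

```text
time_s: 16.8
tcp_pos: [0.4958, -0.1918, 0.0876]
eef_rot: [-180.0, -0.0, -80.2]
contact_force: [-2.1, 0.8, 0.1]
gripper_width: 0.0003
```

Request:
{"method": "carry_out", "body": {
  "commands": [0.0074,0.0013,0,0,1,0,0,0,0,1]
}}

```text
time_s: 17.0
tcp_pos: [0.4961, -0.1917, 0.0876]
eef_rot: [-180.0, -0.0, -80.2]
contact_force: [-1.9, -0.1, -0.5]
gripper_width: 0.0003
```

Request:
{"method": "carry_out", "body": {
  "commands": [0.0074,0.0013,0,0,1,0,0,0,0,1]
}}

```text
time_s: 17.2
tcp_pos: [0.4963, -0.1917, 0.0875]
eef_rot: [180.0, 0.0, -80.2]
contact_force: [-2.4, 0.3, -0.3]
gripper_width: 0.0003
```

Request:
{"method": "carry_out", "body": {
  "commands": [0.0062,0.0011,0,0,1,0,0,0,0,1]
}}

```text
time_s: 17.4
tcp_pos: [0.4964, -0.1917, 0.0875]
eef_rot: [180.0, 0.0, -80.2]
contact_force: [-2.9, -0.7, 0.0]
gripper_width: 0.0004
```

Request:
{"method": "carry_out", "body": {
  "commands": [0.0062,0.0011,0,0,1,0,0,0,0,1]
}}

```text
time_s: 17.6
tcp_pos: [0.4964, -0.1917, 0.0875]
eef_rot: [180.0, 0.0, -80.2]
contact_force: [-4.2, 0.3, 0.6]
gripper_width: 0.0004
```

```bash
python3 look.py w10.png
```

```text
[ 0.49642672 -0.19165105  0.08749099] [-4.20822395  0.30943205  0.62399427]
265 [206, 206, 206, 207, 201, 198, 200, 201, 201, 194, 197, 201, 199, 202, 197, 162, 156, 153, 156, 158, 154, 159, 156, 154, 151, 151, 149, 153, 154, 154, 148, 146, 112, 59, 50, 51, 47, 47, 47, 44, 103, 145, 153, 152, 147, 149, 148, 148, 151, 151, 147, 146, 149, 149, 149, 149, 147, 151, 152, 147, 157, 147, 144, 151, 154, 149, 149, 149, 152, 152, 148, 149, 155, 152, 149, 149, 151, 150, 150, 150, 148, 149, 153, 150, 147, 149, 151, 148, 155, 157, 159, 159, 164, 163, 158, 154, 158, 157, 154, 146, 147, 119, 52, 46, 47, 50, 51, 54, 53, 51]
270 [205, 207, 203, 202, 201, 199, 196, 200, 202, 201, 205, 204, 197, 203, 209, 191, 156, 155, 153, 154, 156, 157, 156, 157, 155, 152, 150, 150, 159, 157, 150, 151, 135, 80, 39, 52, 49, 50, 51, 44, 63, 135, 151, 149, 150, 151, 147, 151, 147, 154, 148, 147, 150, 150, 151, 151, 147, 148, 154, 151, 147, 148, 148, 154, 152, 150, 153, 152, 150, 153, 150, 150, 152, 151, 148, 152, 151, 147, 148, 151, 151, 153, 148, 150, 150, 152, 153, 150, 149, 151, 159, 157, 164, 158, 158, 163, 157, 157, 156, 150, 152, 129, 56, 50, 93, 116, 114, 123, 121, 117]
280 [204, 202, 202, 204, 205, 198, 205, 206, 208, 207, 204, 201, 197, 197, 193, 193, 188, 159, 150, 151, 159, 159, 157, 156, 154, 151, 151, 150, 152, 156, 158, 155, 150, 140, 86, 50, 50, 56, 49, 50, 46, 70, 139, 150, 152, 147, 150, 153, 148, 150, 151, 150, 151, 150, 148, 150, 153, 152, 153, 149, 151, 149, 147, 150, 153, 152, 151, 145, 152, 147, 150, 150, 150, 147, 151, 151, 150, 147, 150, 149, 143, 148, 149, 152, 148, 151, 147, 149, 152, 145, 155, 160, 162, 158, 163, 156, 160, 159, 156, 154, 151, 145, 87, 42, 106, 165, 161, 164, 161, 160]
```

The force climbed to 4.2 N while the tool stopped advancing, so the plate is home. I'll back off and check.

Request:
{"method": "carry_out", "body": {
  "commands": [-0.1,-0.017,0,0,1,-0.25,-0.043,0,0,1,-0.25,-0.043,0,0,1,0,0,0.6,0,1,0,0,0.9,0,1,0,0,0.9,0,1,0,0,0.9,0,1,0,0,0,0,1]
}}

```text
time_s: 18.45
tcp_pos: [0.4751, -0.1964, 0.225]
eef_rot: [-179.5, -0.2, -80.2]
contact_force: [0.6, 0.1, -0.4]
gripper_width: 0.0007
```

Request:
{"method": "carry_out", "body": {
  "commands": [0.9,-0.5,0.4,0,1,0.9,-0.5,0.3,0,1,0.6,-0.3,0,0,1,0,0,0,0,1,0,0,0,0,1]
}}

```text
time_s: 18.95
tcp_pos: [0.5683, -0.2479, 0.2464]
eef_rot: [179.9, 0.0, -80.2]
contact_force: [-0.5, 0.7, -0.1]
gripper_width: 0.0005
```

```bash
python3 - <<'E'
from h import *
s=telemetry.get_state();print(s['tcp_pos'])
K,T,im=cap('wrist','w11.png'); KT,TT,it=cap('scene','s11.png')
u,v=px(K,T,(.56,-.18,.065)).astype(int); u0,v0=max(0,u-100),max(0,v-75); print(u0,v0,u,v)
c=cv2.resize(im[v0:v0+150,u0:u0+200],(600,450),interpolation=cv2.INTER_CUBIC)
d=cv2.resize(it[150:260,200:420],(300,150),interpolation=cv2.INTER_AREA); e=cv2.resize(it,(200,150),interpolation=cv2.INTER_AREA)
e=cv2.copyMakeBorder(e,0,0,0,100,cv2.BORDER_CONSTANT)
cv2.imwrite('pics/m11.png',np.vstack([c,np.hstack([d,e])])[:,:,::-1])
E
```

```text
[ 0.56832587 -0.24786149  0.24644068]
218 215 318 290
```

The picture limit is used up, so I'll check from edge positions instead.

```bash
python3 - <<'E'
from h import *
K,T,im=load('w11.png'); g=cv2.GaussianBlur(im,(3,3),0).mean(-1)
O=np.array([.5626,-.1803]);a=np.radians(9.8);X=np.array([np.cos(a),np.sin(a)]);Y=np.array([-X[1],X[0]])
P=lambda x,y,z:px(K,T,(*(O+X*x+Y*y),z))
H=lambda u,v,z:(lambda p:(round(float(p@X)*1e3,1),round(float(p@Y)*1e3,1)))(w(K,T,(u,v),z)[:2]-O)
# jaw-free overhang -y side: plate edges over background
for y in(-.055,-.045,-.035):
    v=int(P(0.015,y,.063)[1]); row=im[v].astype(float); gr=np.abs(np.diff(g[v]))
    us=[u for u in range(200,420) if gr[u]>6 and gr[u]==gr[u-2:u+3].max()]
    print('plate',y,[(u,H(u+.5,v,.063)[0]) for u in us])
for y in(-.02,-.01,0,):
    v=int(P(0.015,y,.074)[1]); gr=np.abs(np.diff(g[v]))
    us=[u for u in range(200,420) if gr[u]>5 and gr[u]==gr[u-2:u+3].max()]
    print('jaws',y,v,[(u,H(u+.5,v,.074)[0]) for u in us], [int(x) for x in g[v,200:420:5]])
u=int(P(.015,0,.063)[0]); col=g[:,u]; gr=np.abs(np.diff(col)); print('col',[(v,H(u,v+.5,.063)[1]) for v in range(150,400) if gr[v]>6 and gr[v]==gr[v-2:v+3].max()])
E
```

```text
plate -0.055 [(257, 54.6), (272, 40.6), (326, -9.8), (394, -73.3)]
plate -0.045 [(257, 55.1), (273, 40.0), (326, -9.8), (393, -72.9)]
plate -0.035 [(258, 54.6), (273, 40.4), (326, -9.9), (357, -39.3), (393, -73.5)]
jaws -0.02 273 [(254, 57.3), (272, 40.6), (275, 37.7), (328, -11.6), (339, -21.8)] [207, 202, 204, 206, 203, 206, 203, 209, 206, 204, 206, 141, 158, 156, 158, 119, 153, 153, 153, 152, 152, 153, 153, 151, 152, 149, 163, 160, 83, 66, 67, 67, 64, 64, 52, 54, 54, 53, 52, 54, 53, 53, 53, 52]
jaws -0.01 283 [(255, 56.9), (272, 41.0), (275, 38.1), (288, 25.9), (314, 1.5), (320, -4.2), (323, -7.0), (329, -12.6), (355, -37.0), (370, -51.1)] [201, 201, 205, 204, 203, 205, 204, 207, 205, 209, 205, 174, 157, 156, 155, 107, 151, 153, 100, 96, 96, 97, 97, 59, 51, 39, 81, 99, 96, 102, 100, 92, 79, 77, 64, 55, 53, 54, 54, 53, 53, 52, 53, 54]
jaws 0 293 [(307, 8.2), (313, 2.5), (320, -4.1), (323, -6.9), (330, -13.6), (337, -20.2)] [11, 9, 9, 8, 10, 8, 11, 9, 10, 11, 8, 10, 12, 10, 11, 12, 9, 11, 9, 11, 9, 12, 70, 12, 33, 19, 25, 65, 10, 7, 11, 11, 10, 8, 10, 11, 11, 10, 8, 9, 9, 9, 9, 11]
col [(225, -63.5), (230, -58.7), (254, -35.1), (262, -27.0), (282, -6.3), (287, -1.0), (320, 35.2)]
```

```bash
python3 -c "
from h import *
print(r.close_job())"
```

```text
the job is handed in; nothing more can be done
None
```

The large slide now lies flat across the grey holder's stage, snug between both jaws, and the job was handed in at about 19 s of robot time.

**What I did:** I pushed the slide about 100 mm along the warmer until roughly 45 mm stuck out past the -y edge. I then picked it up by that end with a 22 N grip, laid it across the stage and let go. Last, I pushed the sliding jaw's tab with closed fingers until the force rose to 4.2 N, about 2 N of it the jaw's own rubbing. Then I backed off; the robot is touching nothing.

**Last checks, from the wrist camera after backing off:**

| Item | Position in the holder's frame |
|---|---|
| Slide's long edges | x ≈ +40.4 and -9.9 mm (50 mm apart) |
| Fixed jaw face | x ≈ +40.6 mm |
| Expected edge of the slide when home | x = -10 mm |
| Slide's -y end | about -59 to -63 mm, so centred within a few mm |

- **Square:** the slide's edges stayed parallel to the jaws within about 0.3 mm over the 20 mm I measured.
- **Not seen by eye:** the 12-picture limit was already used, so this final check is by edge measurement only.
- **Disagreement:** on the way, the jaw travel worked out from the tool position was about 4 mm more than the camera showed. I put this down to the fingers being thinner than I had assumed, and went by the camera and the force.
- **Bystanders:** I did not touch any of the other things as far as I know, but I did not measure them again at the end.

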